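Unlock and load the plant imaging carriage

ROBOT

A 7-joint arm with a two-finger parallel gripper is mounted at the origin on the work surface. World frame = base frame: x ahead of the robot, y to its left, z up, the work surface at z = 0. Lengths are in m, angles in rad, forces in N, time in s.
With the tool pointing down it reaches from about 0.4 to 0.85 m from the base axis. Payload 10.4 kg.
Tool frame: the origin (TCP) lies midway between the tips of the shut fingers; the grasp point (between the pads) lies 19 mm behind it; z points along the fingers, y is the direction in which the jaws open and shut (so a half turn about z gives the same grasp; the last joint's range is limited). The gripper opens to 85 mm and grips with 20 to 120 N. Pads are 22 mm wide; open, the fingers measure 114 mm over their backs; the gripper's body (76 mm by 85 mm) begins 54 mm behind the grasp point. The pads swing forward as they close: fully open they stand 13 mm farther back than shut.
Start: joints at [1.188, 0.332, -0.065, 1.46, 0.022, 1.35, -0.088], TCP at [0.22, -0.585, 0.231] pointing down, gripper open.
Joint ranges: [-2.6, 2.6], [-0.5, 2.12], [-1.47, 1.34], [0.16, 2.42], [-1.27, 4.41], [0.06, 2.06], [-2.6, 2.6]. Speed limits (rad/s): [2.22, 2.22, 2.79, 2.79, 3.14, 3.14, 3.14].

INTERFACE

Orientations are given as a unit quaternion [x, y, z, w].
In Python, from workcell import manip, viewer gives the robot as it stands.
- The arm moves only by the tool move_arm, never from a script. Its argument "deltas" is a list of rows, each a list of 7 numbers: the shift along the tool's x, y, z in m, then the turn, a rotation vector about the tool's x, y, z in degrees, then the opening, from -1 (shut) to 1 (fully open). In form: [[dx, dy, dz, wx, wy, wz, gripper], ...]. A call has 1 to 10 rows; each row shifts and turns the commanded pose from where the row before left it, along the tool's axes as they then stand; what a row does not reach is not made up. A row lasts 1/8 s, in which the tool goes at most 62.5 mm and 10.7 degrees, less where a joint would pass 70% of its speed; a pose out of reach is approached as far as the arm can. A call with a gripper value outside its range is refused whole. The fingers move at their own pace and stop on an object; "force" is the grip in N (left out, the last holds). Time passes only in rows, so rows that do not move let the fingers close. It gives the time, the measured TCP pose, the force and the opening at its end, in the units of the state.
- manip.get_obs(): the state, without advancing time (a new reading comes with each control period).
- viewer.camera(name): name is "scene" or "top"; returns (picture, depth): 384x512x3 uint8, red, green, blue; 384x512 float32, m along the optical axis (not along the pixel's ray), 0 where there is no reading.
- viewer.calibration(name): a dict with "fx", "fy", "cx", "cy" (pixels), "R" (3x3) and "t" (3): a world point X has camera coordinates R X + t. Camera axes: x right, y down, z forward; pixel columns grow to the right and rows downward; lengths in m; the calibration is good to about 2 mm. A picture is of the moment at which its call begins. calibration takes no time and is no camera call.
- manip.hand_in(): hands the job in, once; it reports no verdict.
The state is a dict: "clock": time; "joint_pos": joint angles; "joint_velocities": joint speeds; "tau": joint torques, N m; "position": TCP position; "ee_rot": TCP orientation; "ft_force": force on the tool from outside, world axes, zero at the start; "torque": the same for the moment, N m; "grip_width": opening from 0.0 (shut) to 1.0 (fully open).
Only numpy, scipy, OpenCV 4.12 (cv2) and the standard library are available. Lean on these libraries where they do the work, as an engineer would, in place of code of your own. Each camera call takes 0.05 s, during which the arm holds its last target.

TASK

Bring the potted seedling into the camera's view: swing the lever of the eccentric lock round until the brass cam stands at its low point, lever on its stop pin, and only then push the carriage gently forward by its blue rear plate until it is fully home against the two end bumpers. Everything is done by pushing: do not force the carriage against the cam while it is locked, do not touch or lift the potted seedling on it, leave the lever at the low point, and leave the other things on the bench where they are.

Things in the scene. Friction and masses are not known exactly. Their poses are not given: they have to be found in the camera images.
- station: Plant imaging station, fixed. Base plate 15 mm thick, x -180 to 300, y -160 to 200 mm in this frame. Origin at bench height under the rails' centre line; x = forward travel of the carriage, y left, z up. At the front: right, a camera on a post (x 200, y -270 to -115, 225 mm high); left, a black panel (x 155 to 295, y 272 to 290, 287 mm high); rubber bumpers at x 255 stop the deck
- carriage_travel (a joint): Position of the carriage along the rails, in m: starts at 0, the rear end; 0.18 is fully home against the front bumpers. It slides with about 2.5 N of friction plus a little damping and stays where it is left
- push_plate (a point): Middle of the upper edge of the rear face of the carriage's blue upright push plate; x = forward. The plate is 110 mm wide (y), 8 mm thick, and stands from 52 to 108 mm above the bench; its flat rear face lies at this point and is free to push on. The deck in front of it is 110 mm wide, its top 52 mm above the bench
- cam_angle (a joint): Lock angle, rad, counterclockwise from above. 0 = low point: lever points straight forward, parallel to the rails, on its stop pin, over the green dot. 2.75 = end of swing: lever points back and a little left, red dot. Starts at 2.0 to 2.65; turn it clockwise (seen from above), the lever sweeps over the left, outer side. About 3.5 N at the grip; it stays where left. The roller passes only below 0.7
- cam_pivot (a point): Point on the upright axis of the lock, 62 mm above the bench, at x 0, y 120 mm of the station
- lever_grip (a point): Centre of the top of the lever's upright orange grip, 106 mm above the bench: a cylinder 20 mm in diameter from 60 to 106 mm above the bench, its axis 75 mm from the pivot. Under it runs the lever arm, 16 mm wide, 52 to 62 mm above the bench. Beside the grip, above 65 mm, the sweep is free for a finger
- cam: Eccentric lock with its lever. Its brass disc, 62 mm in diameter, 14 mm thick (28 to 42 mm above the bench), turns with the lever about an axis 15 mm from its centre. Origin on that axis at bench height; y points from the axis to the disc's centre: the rim's low point (16 mm from the axis) lies at -y, its high point (46 mm) at +y
- carriage: The sliding pot carriage; its frame coincides with the station's at travel 0 and moves along x with it. On its left side a bracket arm carries a steel follower roller, 20 mm in diameter (axis at x -75, y 90 mm), whose path runs along the cam: it strikes the cam unless that stands near its low point. Bracket top 56 mm above the bench
- pot_nest (a point): Centre of the nest's floor on the carriage deck, 154 mm in front of the push plate's rear face, 52 mm above the bench; the nest is a square frame of 66 mm inside and 16 mm high that holds the pot
- pot: Dark green square nursery pot with a maize seedling, standing loose in the nest: 80 mm square at the rim, 62 mm at the foot, 75 mm high, leaves up to 295 mm above its foot and 70 mm to the sides. Origin under its centre, z up
- grey_puck: Bystander: grey reference puck, 40 mm in diameter, 26 mm high, on the base plate behind the lock. Origin under its centre
- hex_driver: Bystander: screwdriver with black handle, 150 mm long, lying on the base plate to the right of the rails. Origin under its middle, x along it
- lens_cap: Bystander: black lens cap, 48 mm in diameter, 10 mm high, on the base plate to the right of the rails. Origin under its centre
- seedling_b: Bystander: another potted maize seedling (pot 80 mm square, 75 mm high, up to 305 mm high with its leaves) standing on the bench. Origin under its centre
- seedling_c: Bystander: another potted maize seedling, as seedling_b. Origin under its centre
- wash_bottle: Bystander: white bottle with blue cap, 68 mm in diameter, 170 mm high. Origin under its centre
- amber_jar: Bystander: amber jar with white cap, 64 mm in diameter, 75 mm high, to the left of the station. Origin under its centre

How it is judged:
By the outcome, as a careful person would: the job done as asked, in the order asked, and still so for the second after the job is handed in, with the robot touching nothing.
It also fails if it takes over 61 s, if anything falls off the work surface, if the arm or the gripper's body presses on something with over 40 N, if the wrist force passes 120 N, or if a joint passes its speed limit or range.

## Working session

There is one attempt and no reset: what is moved stays moved. The work goes in short steps, Python scripts to look and compute and a tool call to move; the robot and the scene stay as the last step left them, time stands still between calls to the robot, and variables do not carry over. Pictures are saved under pics/ and viewed, and the job is handed in when it is done.

Besides the shell and the picture viewer there is one more tool, called after ">>>" by a JSON object that holds its "method" and its "body". move_arm: Moves the arm, as the interface text tells. Its arguments: {"type":"object","properties":{"deltas":{"type":"array"},"force":{"type":"number"}},"required":["deltas"]}

```bash
mkdir -p pics
cat > h.py <<'E'
import numpy as np,cv2
from workcell import manip,viewer
def snap(n,tag):
    im,d=viewer.camera(n); np.savez('pics/%s_%s.npz'%(n,tag),im=im,d=d)
    cv2.imwrite('pics/%s_%s.png'%(n,tag),cv2.cvtColor(im,cv2.COLOR_RGB2BGR)); return im,d
def ray(n,u,v,z):
    c=viewer.calibration(n);R=np.array(c['R']);t=np.array(c['t'])
    o=-R.T@t; r=R.T@np.array([(u-c['cx'])/c['fx'],(v-c['cy'])/c['fy'],1]); return o+r*(z-o[2])/r[2]
def cloud(n,d):
    c=viewer.calibration(n);R=np.array(c['R']);t=np.array(c['t'])
    v,u=np.mgrid[:d.shape[0],:d.shape[1]]
    P=np.stack([(u-c['cx'])/c['fx']*d,(v-c['cy'])/c['fy']*d,d],-1)
    return (P-t)@R
E
python3 - <<'E'
from h import *
for n in('scene','top'):
    snap(n,'0'); print(n,viewer.calibration(n))
print(manip.get_obs())
E
```

```text
scene {'fx': 348.5176466310935, 'fy': 348.5176466310935, 'cx': 255.2161176672523, 'cy': 190.14758944881507, 'R': array([[-1.87259667e-02,  9.99824359e-01, -7.67030228e-04],
       [ 8.50057976e-01,  1.55170717e-02, -5.26460500e-01],
       [-5.26356130e-01, -1.05105020e-02, -8.50199244e-01]]), 't': array([ 0.06206984, -0.38051151,  1.40904069])}
top {'fx': 494.0444115359962, 'fy': 494.0444115359962, 'cx': 251.05349578324893, 'cy': 188.32890492951444, 'R': array([[-0.01465842, -0.99978599, -0.01459806],
       [-0.99112512,  0.01645747, -0.13190959],
       [ 0.13212161,  0.01253492, -0.99115425]]), 't': array([-0.05406537,  0.5353774 ,  1.51005944])}
{'clock': 0.1, 'joint_pos': array([ 1.18840693,  0.3328103 , -0.06473388,  1.46087855,  0.02160578,
        1.34988488, -0.08847715]), 'joint_velocities': array([ 0.00079274, -0.00198967, -0.00028989, -0.00278852,  0.0005104 ,
        0.00124822, -0.00080026]), 'tau': array([ 3.04156674e-03, -6.26742053e+01,  5.00405801e-02, -3.92429888e+01,
        1.63844763e-02,  7.03750789e-03,  3.83248880e-05]), 'position': array([ 0.21994215, -0.58465703,  0.23058443]), 'ee_rot': array([ 9.83855554e-01,  1.78963227e-01, -1.40885251e-04, -6.26952242e-04]), 'ft_force': array([ 0.67520885, -0.20000425, -0.59692773]), 'torque': array([-0.00524177,  0.02318159,  0.01277008]), 'grip_width': 0.9977145564296129}
```

View pics/scene_0.png

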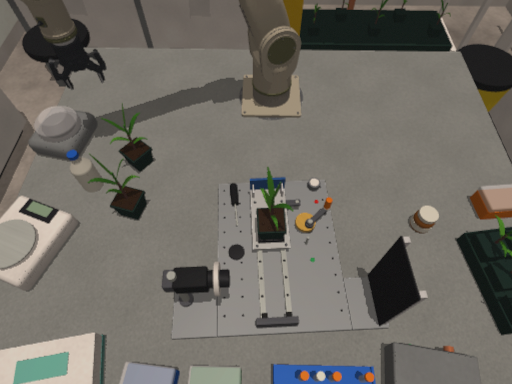

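View pics/top_0.png

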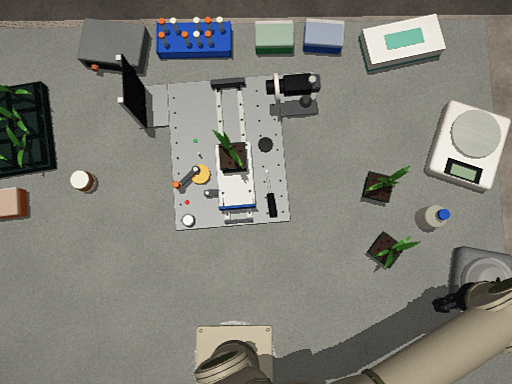

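The pictures show the station ahead of the robot with its x axis pointing away from the base. In the top view the blue plate is near (237,207), the orange grip near (177,184), the brass cam near (201,174), the green dot near (195,141), the red dot near (187,202) and the puck near (188,220). Next I'll measure these.

Run:
```python
from h import *
for n in('top','scene'):
    f=np.load('pics/%s_0.npz'%n); im,d=f['im'],f['d']; P=cloud(n,d)
    hsv=cv2.cvtColor(im,cv2.COLOR_RGB2HSV)
    box=(slice(70,240),slice(160,300)) if n=='top' else (slice(170,340),slice(210,345))
    m0=np.zeros(d.shape,bool); m0[box]=True
    for nm,lo,hi in(('orange',(5,150,120),(16,255,255)),('brass',(17,120,90),(28,255,255)),('blue',(100,120,40),(125,255,255)),('green',(60,130,90),(90,255,255)),('red',(0,170,120),(4,255,255))):
        m=((cv2.inRange(hsv,lo,hi)>0)&m0).astype(np.uint8)
        k,l,s,c=cv2.connectedComponentsWithStats(m)
        for i in range(1,k):
            if s[i,4]<4: continue
            q=P[(l==i)&(d>0)]
            print(n,nm,s[i],c[i].round(1),'med',np.median(q,0).round(3),'min',np.percentile(q,3,axis=0).round(3),'max',np.percentile(q,97,axis=0).round(3))
im=cv2.imread('pics/top_0.png')[70:240,150:300]; cv2.imwrite('pics/top_0z.png',cv2.resize(im,None,fx=3.5,fy=3.5,interpolation=cv2.INTER_CUBIC))
im=cv2.imread('pics/scene_0.png')[165:345,200:350]; cv2.imwrite('pics/scene_0z.png',cv2.resize(im,None,fx=3.3,fy=3.3,interpolation=cv2.INTER_CUBIC))
```

```text
top orange [173 181   6   7  32] [175.4 183.8] med [0.543 0.164 0.104] min [ 0.535  0.155 -0.   ] max [0.553 0.188 0.107]
top brass [191 165  19  19 219] [201.2 174.9] med [0.577 0.093 0.042] min [0.556 0.071 0.035] max [0.609 0.119 0.05 ]
top blue [219 204  37   6 101] [237.4 206.2] med [ 0.472 -0.024  0.107] min [ 0.467 -0.071  0.084] max [0.478 0.029 0.114]
top green [194 139   3   3   9] [195. 140.] med [0.697 0.116 0.015] min [0.693 0.112 0.009] max [0.701 0.12  0.019]
top red [185 200   4   4  12] [186.8 201.7] med [0.497 0.141 0.016] min [0.493 0.137 0.011] max [0.503 0.147 0.02 ]
scene orange [326 197   6   6  27] [328.6 199.9] med [0.544 0.166 0.106] min [0.523 0.158 0.08 ] max [0.552 0.176 0.108]
scene brass [295 213  21  19 215] [303.1 221.4] med [0.583 0.094 0.042] min [0.555 0.074 0.021] max [0.612 0.125 0.047]
scene blue [250 178  17  11 143] [258.9 182.7] med [ 0.478 -0.041  0.094] min [ 0.473 -0.068  0.063] max [ 0.481 -0.02   0.109]
scene blue [273 178  12  10  67] [277.9 180.9] med [0.474 0.014 0.1  ] min [0.469 0.004 0.07 ] max [0.477 0.035 0.109]
scene green [311 258   3   3   9] [312. 259.] med [0.693 0.118 0.016] min [0.691 0.115 0.012] max [0.698 0.122 0.018]
scene red [315 200   3   3   8] [315.9 201.1] med [0.496 0.145 0.015] min [0.493 0.141 0.012] max [0.5   0.149 0.018]
```

View pics/top_0z.png

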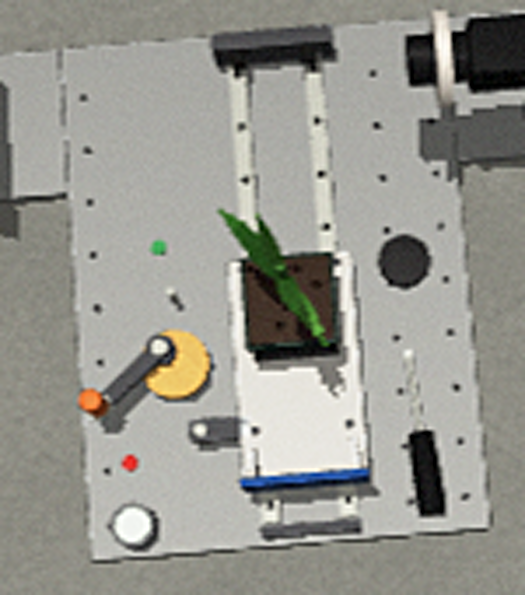

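View pics/scene_0z.png

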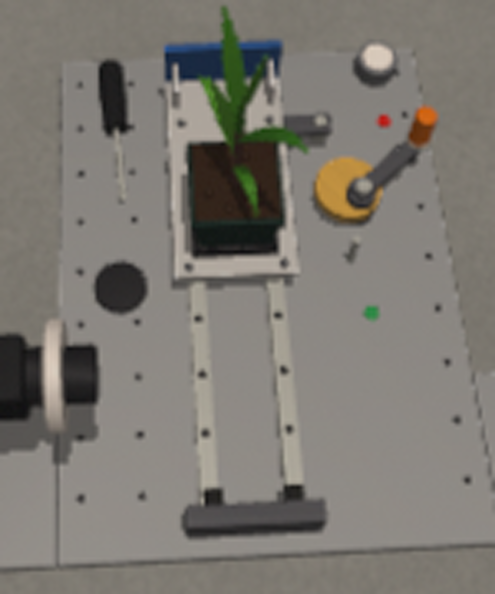

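Run:
```python
from h import *
RL,RR,FL=[ray('top',*p,.015) for p in((176.3,230),(290,220.6),(167.7,84.3))]
print(RL,RR,FL,np.linalg.norm(RR-RL),np.linalg.norm(FL-RL))
d=(FL-RL)[:2];e=(RL-RR)[:2]
print('yaw',np.degrees(np.arctan2(d[1],d[0])),np.degrees(np.arctan2(-e[0],e[1])))
pv=ray('top',195.7,168.6,.062);pv2=ray('scene',200+363/3.3,165+188/3.3,.064)
pv3=ray('top',195.7,168.6,.064)
g=ray('top',175.4,183.8,.106);g2=ray('scene',200+427/3.3,165+114/3.3,.106)
print('pivot',pv,pv2,'grip',g,g2,np.linalg.norm(g-pv),np.linalg.norm(g2-pv2))
# plate edge ends rear top: fit
bl=[ray('top',150+241/3.5,70+487/3.5,.106),ray('top',150+369/3.5,70+475/3.5,.106)]
print('plate',bl,np.linalg.norm(bl[0]-bl[1]),np.degrees(np.arctan2(-(bl[0]-bl[1])[0],(bl[0]-bl[1])[1])))
G=ray('top',195,140,.015);Rd=ray('top',186.8,201.7,.015);Rp=ray('top',150+203/3.5,70+430/3.5,.056)
pu=ray('top',150+134/3.5,70+525/3.5,.041)
for yaw in(1.5,3,4):
    y=np.radians(yaw);Q=np.array([[np.cos(y),-np.sin(y)],[np.sin(y),np.cos(y)]])
    p=(pv+pv2)[:2]/2; O=p-Q@[0,.12]
    for n,w in(('RL',RL),('RR',RR),('FL',FL),('grip',g),('grip2',g2),('green',G),('red',Rd),('roller',Rp),('pl',bl[0]),('pr',bl[1]),('puck',pu)): print(yaw,n,(Q.T@(w[:2]-O)).round(4),end=' ')
    print('O',O)
```

```text
[0.40904317 0.17450173 0.015     ] [ 0.43297857 -0.18286818  0.015     ] [0.8846152  0.20520929 0.015     ] 0.3581705719704834 0.476562392648779
yaw 3.6944442797287746 3.831751680145772
pivot [0.59529552 0.10759407 0.062     ] [0.5968455  0.11254298 0.064     ] grip [0.54244546 0.16290666 0.106     ] [0.54293373 0.16772485 0.106     ] 0.08825310650907048 0.08783802496085004
plate [array([0.46426741, 0.03317563, 0.106     ]), array([ 0.47274087, -0.07554544,  0.106     ])] 0.10905076913409781 4.456489588170158
1.5 RL [-0.1853  0.1893] 1.5 RR [-0.1707 -0.1686] 1.5 FL [0.2909 0.2076] 1.5 grip [-0.0522  0.1742] 1.5 grip2 [-0.0516  0.179 ] 1.5 green [0.1009 0.1231] 1.5 red [-0.0974  0.1542] 1.5 roller [-0.0773  0.0823] 1.5 pl [-0.1338  0.0466] 1.5 pr [-0.1281 -0.0623] 1.5 puck [-0.1574  0.1473] O [ 0.59921174 -0.00989036]
3 RL [-0.1834  0.1941] 3 RR [-0.1782 -0.164 ] 3 FL [0.2931 0.1999] 3 grip [-0.0508  0.1756] 3 grip2 [-0.05    0.1804] 3 green [0.101  0.1204] 3 red [-0.0964  0.1567] 3 roller [-0.0783  0.0843] 3 pl [-0.1356  0.0501] 3 pr [-0.1329 -0.0589] 3 puck [-0.1566  0.1514] O [ 0.60235082 -0.00976702]
4 RL [-0.1821  0.1973] 4 RR [-0.1831 -0.1608] 4 FL [0.2945 0.1948] 4 grip [-0.0498  0.1765] 4 grip2 [-0.049   0.1812] 4 green [0.101  0.1187] 4 red [-0.0958  0.1584] 4 roller [-0.0789  0.0857] 4 pl [-0.1368  0.0525] 4 pr [-0.136  -0.0566] 4 puck [-0.156   0.1541] O [ 0.60444128 -0.00963916]
```

Both views agree to within 5 mm. The yaw is about 3.8°, the pivot is near (0.596, 0.110), the grip near (0.543, 0.166) and the lever angle about 2.28 rad. The measured sizes match the given ones: the lever arm comes out at 76 mm against 75, the blue plate at 109 mm against 110, and the base plate at 477 x 358 mm against 480 x 360.

First I raise the arm with the gripper shut, and work out the rows to the staging point.

>>> {"method": "move_arm", "body": {"deltas": [[0, 0, -0.03, 0, 0, 0, -1], [0, 0, -0.03, 0, 0, 0, -1], [0, 0, -0.03, 0, 0, 0, -1], [0, 0, -0.03, 0, 0, 0, -1], [0, 0, -0.03, 0, 0, 0, -1]], "force": 40}}

```text
clock: 0.72
position: [0.22, -0.5848, 0.3819]
ee_rot: [0.984, 0.179, -0.0, -0.0]
ft_force: [0.9, -0.0, 0.7]
grip_width: -0.002
```

```bash
cat >> h.py <<'E'
from scipy.spatial.transform import Rotation as Ro
def st():
    o=manip.get_obs(); R=Ro.from_quat(o['ee_rot']); x=R.as_matrix()[:,0]
    print('t',o['clock'],'p',o['position'].round(4),'yaw',np.degrees(np.arctan2(x[1],x[0])).round(2),'z',R.as_matrix()[:,2].round(3),'F',o['ft_force'].round(2),'q',o['joint_pos'].round(2),'g',round(o['grip_width'],2)); return o
def rows(p,yaw,tgt,yt,n):
    # world straight line from p,yaw(deg) to tgt,yt in n rows, tool down
    d=(np.array(tgt)-p)/n; w=(yt-yaw)/n
    for i in range(n):
        a=np.radians(yaw+i*w); x=np.array([np.cos(a),np.sin(a)]); y=np.array([np.sin(a),-np.cos(a)])
        print([round(float(d[:2]@x),4),round(float(d[:2]@y),4),round(-float(d[2]),4),0,0,round(-w,2),-1],end=',\n' if i%1==0 else '')
E
python3 - <<'E'
from h import *
o=st()
rows(o['position'],20.6,[.40,-.22,.38],77,10)
rows(np.array([.40,-.22,.38]),77,[.507,.13,.38],134,10)
E
```

```text
t 0.725 p [ 0.22   -0.5848  0.3819] yaw 20.62 z [-0.     0.001 -1.   ] F [ 0.92 -0.05  0.67] q [ 1.18  0.31 -0.05  1.18  0.02  1.65 -0.08] g -0.0
[0.0297, -0.0278, 0.0002, 0, 0, -5.64, -1],
[0.0323, -0.0248, 0.0002, 0, 0, -5.64, -1],
[0.0346, -0.0215, 0.0002, 0, 0, -5.64, -1],
[0.0365, -0.018, 0.0002, 0, 0, -5.64, -1],
[0.0381, -0.0143, 0.0002, 0, 0, -5.64, -1],
[0.0393, -0.0105, 0.0002, 0, 0, -5.64, -1],
[0.0401, -0.0066, 0.0002, 0, 0, -5.64, -1],
[0.0406, -0.0026, 0.0002, 0, 0, -5.64, -1],
[0.0407, 0.0014, 0.0002, 0, 0, -5.64, -1],
[0.0403, 0.0054, 0.0002, 0, 0, -5.64, -1],
[0.0365, 0.0026, -0.0, 0, 0, -5.7, -1],
[0.0361, 0.0062, -0.0, 0, 0, -5.7, -1],
[0.0353, 0.0097, -0.0, 0, 0, -5.7, -1],
[0.0341, 0.0132, -0.0, 0, 0, -5.7, -1],
[0.0327, 0.0165, -0.0, 0, 0, -5.7, -1],
[0.0309, 0.0197, -0.0, 0, 0, -5.7, -1],
[0.0288, 0.0226, -0.0, 0, 0, -5.7, -1],
[0.0264, 0.0254, -0.0, 0, 0, -5.7, -1],
[0.0237, 0.0279, -0.0, 0, 0, -5.7, -1],
[0.0208, 0.0301, -0.0, 0, 0, -5.7, -1],
```

>>> {"method": "move_arm", "body": {"deltas": [[0.03, -0.028, 0, 0, 0, -5.6, -1], [0.032, -0.025, 0, 0, 0, -5.6, -1], [0.035, -0.021, 0, 0, 0, -5.6, -1], [0.036, -0.018, 0, 0, 0, -5.6, -1], [0.038, -0.014, 0, 0, 0, -5.6, -1], [0.039, -0.01, 0, 0, 0, -5.6, -1], [0.04, -0.007, 0, 0, 0, -5.6, -1], [0.041, -0.003, 0, 0, 0, -5.6, -1], [0.041, 0.001, 0, 0, 0, -5.6, -1], [0.04, 0.005, 0, 0, 0, -5.6, -1]]}}

```text
clock: 1.98
position: [0.4008, -0.2186, 0.3812]
ee_rot: [0.783, 0.622, -0.0, -0.0]
ft_force: [0.3, 0.8, 0.3]
grip_width: -0.001
```

>>> {"method": "move_arm", "body": {"deltas": [[0.037, 0.003, 0, 0, 0, -5.7, -1], [0.036, 0.006, 0, 0, 0, -5.7, -1], [0.035, 0.01, 0, 0, 0, -5.7, -1], [0.034, 0.013, 0, 0, 0, -5.7, -1], [0.033, 0.017, 0, 0, 0, -5.7, -1], [0.031, 0.02, 0, 0, 0, -5.7, -1], [0.029, 0.023, 0, 0, 0, -5.7, -1], [0.026, 0.025, 0, 0, 0, -5.7, -1], [0.024, 0.028, 0, 0, 0, -5.7, -1], [0.021, 0.03, 0, 0, 0, -5.7, -1]]}}

```text
clock: 3.22
position: [0.5105, 0.1312, 0.3813]
ee_rot: [0.391, 0.92, -0.0, 0.0]
ft_force: [0.6, -1.0, 0.0]
grip_width: -0.001
```

Run:
```python
from h import *
o=st()
rows(o['position'],134,[.507,.13,.078],134,8)
```

```text
t 3.225 p [0.5105 0.1312 0.3813] yaw 133.91 z [ 0. -0. -1.] F [ 0.6  -1.01  0.04] q [ 0.41  0.15 -0.84  1.42  0.11  1.62  0.35] g -0.0
[0.0002, -0.0004, 0.0379, 0, 0, -0.0, -1],
[0.0002, -0.0004, 0.0379, 0, 0, -0.0, -1],
[0.0002, -0.0004, 0.0379, 0, 0, -0.0, -1],
[0.0002, -0.0004, 0.0379, 0, 0, -0.0, -1],
[0.0002, -0.0004, 0.0379, 0, 0, -0.0, -1],
[0.0002, -0.0004, 0.0379, 0, 0, -0.0, -1],
[0.0002, -0.0004, 0.0379, 0, 0, -0.0, -1],
[0.0002, -0.0004, 0.0379, 0, 0, -0.0, -1],
```

>>> {"method": "move_arm", "body": {"deltas": [[0.002, -0.004, 0.038, 0, 0, 0, -1], [0, 0, 0.038, 0, 0, 0, -1], [0, 0, 0.038, 0, 0, 0, -1], [0, 0, 0.038, 0, 0, 0, -1], [0, 0, 0.038, 0, 0, 0, -1], [0, 0, 0.038, 0, 0, 0, -1], [0, 0, 0.038, 0, 0, 0, -1], [0, 0, 0.036, 0, 0, 0, -1], [0, 0, 0, 0, 0, 0, -1]]}}

```text
clock: 4.35
position: [0.5043, 0.1282, 0.0773]
ee_rot: [0.393, 0.92, -0.001, -0.002]
ft_force: [0.2, 1.1, 0.9]
grip_width: 0.003
```

Run:
```python
from h import *
o=st(); snap('scene','1');snap('top','1')
a=cv2.imread('pics/top_1.png')[90:240,150:270]; b=cv2.imread('pics/scene_1.png')[165:265,230:350]
cv2.imwrite('pics/z1.png',np.hstack([cv2.resize(a,(400,500)),cv2.resize(b,(400,500),interpolation=cv2.INTER_CUBIC)]))
```

```text
t 4.35 p [0.5043 0.1282 0.0773] yaw 133.73 z [-0.005 -0.    -1.   ] F [0.22 1.12 0.93] q [ 0.35  0.36 -0.79  1.87  0.29  1.04  0.2 ] g 0.0
```

View pics/z1.png

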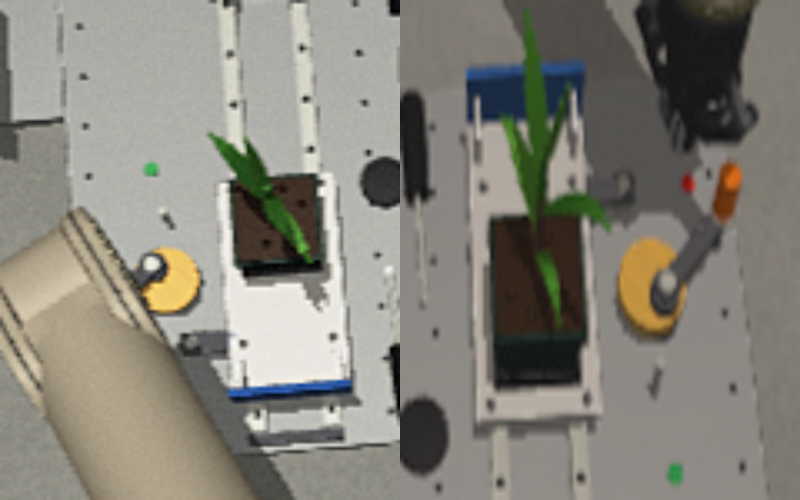

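The fingers stand behind the orange grip: the grip is at (727,190) in the right crop, and the lever hasn't moved. Now I close in along tool y until contact.

>>> {"method": "move_arm", "body": {"deltas": [[0, 0.006, 0, 0, 0, 0, -1], [0, 0.006, 0, 0, 0, 0, -1], [0, 0.005, 0, 0, 0, 0, -1], [0, 0.003, 0, 0, 0, 0, -1], [0, 0, 0, 0, 0, 0, -1]]}}

```text
clock: 5.08
position: [0.5209, 0.1421, 0.0793]
ee_rot: [0.394, 0.919, 0.0, -0.0]
ft_force: [0.3, 0.8, -1.1]
grip_width: 0.0
```

>>> {"method": "move_arm", "body": {"deltas": [[0, 0.003, 0, 0, 0, 0, -1], [0, 0.003, 0, 0, 0, 0, -1]]}}

```text
clock: 5.32
position: [0.5254, 0.146, 0.0793]
ee_rot: [0.394, 0.919, -0.0, 0.0]
ft_force: [-0.5, -0.1, -0.2]
grip_width: -0.001
```

>>> {"method": "move_arm", "body": {"deltas": [[0, 0.003, 0, 0, 0, 0, -1], [0, 0.003, 0, 0, 0, 0, -1]]}}

```text
clock: 5.58
position: [0.5292, 0.15, 0.0792]
ee_rot: [0.394, 0.919, -0.001, -0.0]
ft_force: [-3.9, -1.5, 2.6]
grip_width: 0.003
```

Contact, at about 4 N. The sweep rows about the pivot come to (1.8 mm, 8 mm, +6°) each.

>>> {"method": "move_arm", "body": {"deltas": [[0.0018, 0.008, 0, 0, 0, 6, -1], [0.0018, 0.008, 0, 0, 0, 6, -1], [0.0018, 0.008, 0, 0, 0, 6, -1], [0.0018, 0.008, 0, 0, 0, 6, -1], [0.0018, 0.008, 0, 0, 0, 6, -1]]}}

```text
clock: 6.2
position: [0.5583, 0.1781, 0.0789]
ee_rot: [0.62, 0.785, -0.001, -0.0]
ft_force: [-2.3, -2.2, 1.0]
grip_width: 0.001
```

Run:
```python
from h import *
o=st(); snap('scene','2');snap('top','2')
a=cv2.imread('pics/top_2.png')[90:240,150:270]; b=cv2.imread('pics/scene_2.png')[165:265,230:350]
cv2.imwrite('pics/z2.png',np.hstack([cv2.resize(a,(400,500)),cv2.resize(b,(400,500),interpolation=cv2.INTER_CUBIC)]))
```

```text
t 6.2 p [0.5583 0.1781 0.0789] yaw 103.41 z [-0.001 -0.001 -1.   ] F [-2.34 -2.23  0.99] q [ 0.14  0.46 -0.66  1.71  0.32  1.08 -0.38] g 0.0
```

View pics/z2.png

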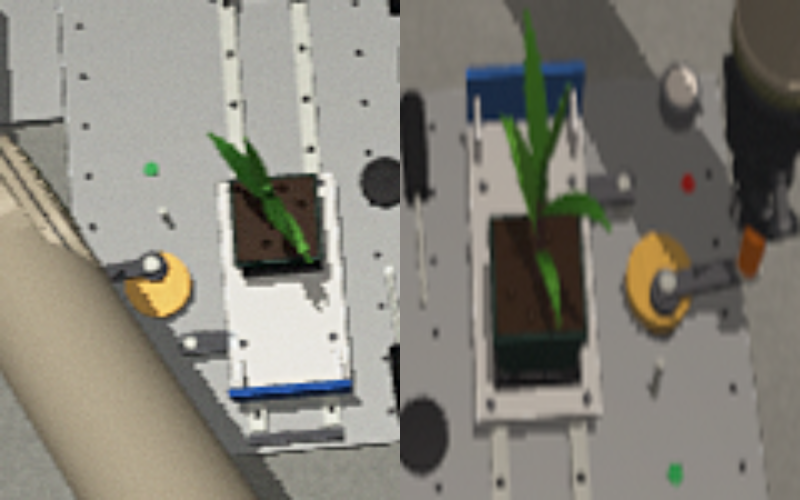

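The lever follows the fingers and the cam is turning; the grip is at (750,250) in the right crop. I continue the sweep.

>>> {"method": "move_arm", "body": {"deltas": [[0.0018, 0.008, 0, 0, 0, 6, -1], [0.0018, 0.008, 0, 0, 0, 6, -1], [0.0018, 0.008, 0, 0, 0, 6, -1], [0.0018, 0.008, 0, 0, 0, 6, -1], [0.0018, 0.008, 0, 0, 0, 6, -1], [0.0018, 0.008, 0, 0, 0, 6, -1], [0.0018, 0.008, 0, 0, 0, 6, -1], [0.0018, 0.008, 0, 0, 0, 6, -1]]}}

```text
clock: 7.3
position: [0.6212, 0.1846, 0.0788]
ee_rot: [0.885, 0.467, -0.001, -0.0]
ft_force: [-4.7, 0.3, -0.2]
grip_width: 0.002
```

Run:
```python
from h import *
o=st(); snap('scene','3');snap('top','3')
a=cv2.imread('pics/top_3.png')[90:240,150:270]; b=cv2.imread('pics/scene_3.png')[165:265,230:350]
cv2.imwrite('pics/z3.png',np.hstack([cv2.resize(a,(400,500)),cv2.resize(b,(400,500),interpolation=cv2.INTER_CUBIC)]))
```

```text
t 7.3 p [0.6212 0.1846 0.0788] yaw 55.62 z [-0.002  0.    -1.   ] F [-4.72  0.29 -0.17] q [-0.01  0.55 -0.47  1.54  0.27  1.12 -1.14] g 0.0
```

View pics/z3.png

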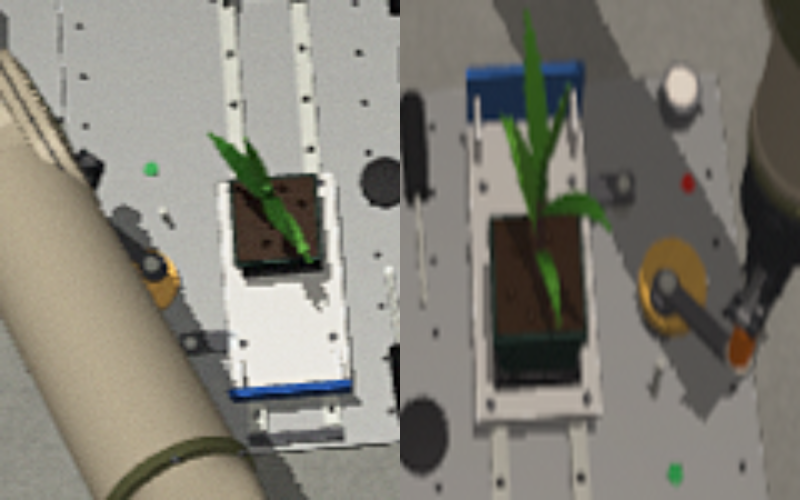

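The lever is at about 52°, and the finger is still at 76 mm radius from the pivot. I sweep further before creeping to the stop.

>>> {"method": "move_arm", "body": {"deltas": [[0.0018, 0.008, 0, 0, 0, 6, -1], [0.0018, 0.008, 0, 0, 0, 6, -1], [0.0018, 0.008, 0, 0, 0, 6, -1], [0.0018, 0.008, 0, 0, 0, 6, -1], [0.0018, 0.008, 0, 0, 0, 6, -1]]}}

```text
clock: 8.02
position: [0.6549, 0.1629, 0.079]
ee_rot: [0.975, 0.223, -0.001, -0.001]
ft_force: [-3.2, 1.3, -0.6]
grip_width: 0.003
```

Run:
```python
from h import *
o=st(); snap('scene','4');snap('top','4')
a=cv2.imread('pics/top_4.png')[60:240,130:274]; b=cv2.imread('pics/scene_4.png')[165:265,230:350]
cv2.imwrite('pics/z4.png',np.hstack([cv2.resize(a,(400,500)),cv2.resize(b,(400,500),interpolation=cv2.INTER_CUBIC)]))
```

```text
t 8.025 p [0.6549 0.1629 0.079 ] yaw 25.74 z [-0.001  0.001 -1.   ] F [-3.2   1.33 -0.62] q [-0.05  0.58 -0.36  1.46  0.21  1.14 -1.57] g 0.0
```

View pics/z4.png

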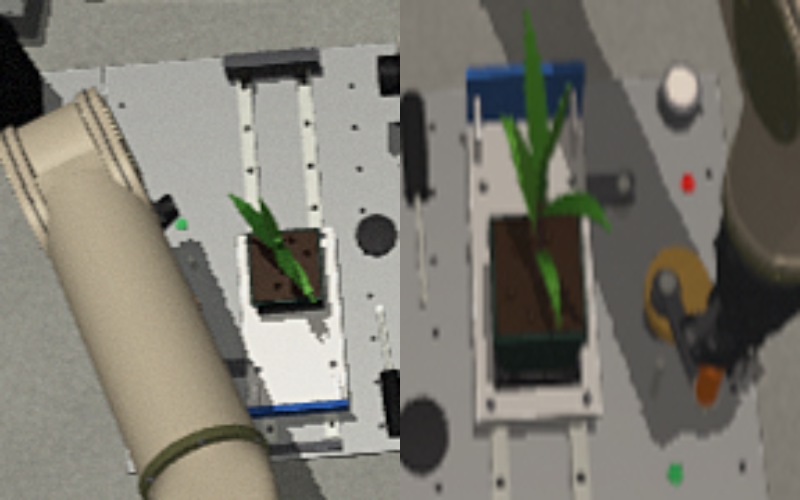

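About 22° remain and the arm is clear of the leaves. Three more rows, then small steps while I watch the force.

>>> {"method": "move_arm", "body": {"deltas": [[0.0018, 0.008, 0, 0, 0, 6, -1], [0.0018, 0.008, 0, 0, 0, 6, -1], [0.0012, 0.0053, 0, 0, 0, 4, -1], [0, 0, 0, 0, 0, 0, -1]]}}

```text
clock: 8.62
position: [0.6674, 0.144, 0.0793]
ee_rot: [0.996, 0.086, 0.0, -0.0]
ft_force: [-0.1, -0.2, 0.1]
grip_width: -0.001
```

>>> {"method": "move_arm", "body": {"deltas": [[0.0006, 0.0027, 0, 0, 0, 2, -1], [0.0006, 0.0027, 0, 0, 0, 2, -1]]}}

```text
clock: 8.88
position: [0.6692, 0.1406, 0.0793]
ee_rot: [0.999, 0.049, -0.0, -0.001]
ft_force: [-1.6, 10.3, -1.6]
grip_width: -0.001
```

Run:
```python
from h import *
st()
```

```text
t 8.875 p [0.6692 0.1406 0.0793] yaw 5.67 z [-0.     0.003 -1.   ] F [-1.64 10.33 -1.63] q [-0.07  0.59 -0.28  1.44  0.17  1.14 -1.85] g -0.0
```

>>> {"method": "move_arm", "body": {"deltas": [[0, 0.001, 0, 0, 0, 0, -1], [0, 0, 0, 0, 0, 0, -1]]}}

```text
clock: 9.12
position: [0.6692, 0.1406, 0.0794]
ee_rot: [0.999, 0.05, 0.0, -0.002]
ft_force: [-1.7, 9.2, -1.6]
grip_width: -0.002
```

>>> {"method": "move_arm", "body": {"deltas": [[0, 0.001, 0, 0, 0, 0, -1], [0, 0, 0, 0, 0, 0, -1]]}}

```text
clock: 9.38
position: [0.6692, 0.1406, 0.0794]
ee_rot: [0.999, 0.051, 0.0, -0.002]
ft_force: [-1.3, 11.9, -2.0]
grip_width: 0.003
```

Run:
```python
from h import *
st()
```

```text
t 9.375 p [0.6692 0.1406 0.0794] yaw 5.82 z [-0.     0.004 -1.   ] F [-1.34 11.9  -1.99] q [-0.07  0.59 -0.29  1.44  0.17  1.14 -1.85] g 0.0
```

The fingers no longer advance and the force has risen to about 12 N, so the lever is on its stop. I back off, rise and look.

>>> {"method": "move_arm", "body": {"deltas": [[0, -0.015, 0, 0, 0, 0, -1], [0, -0.025, 0, 0, 0, 0, -1], [0, 0, -0.035, 0, 0, 0, -1], [0, 0, -0.045, 0, 0, 0, -1], [0, 0, -0.045, 0, 0, 0, -1], [0, 0, -0.045, 0, 0, 0, -1], [0, 0, -0.045, 0, 0, 0, -1], [0, 0, -0.045, 0, 0, 0, -1], [0, 0, -0.04, 0, 0, 0, -1]]}}

```text
clock: 10.5
position: [0.6661, 0.1758, 0.3816]
ee_rot: [0.999, 0.049, 0.001, 0.0]
ft_force: [0.2, 0.2, -1.1]
grip_width: 0.0
```

>>> {"method": "move_arm", "body": {"deltas": [[-0.045, 0.008, 0, 0, 0, 0, -1], [-0.045, 0.01, 0, 0, 0, 0, -1], [-0.045, 0.015, 0, 0, 0, 0, -1], [-0.045, 0.03, 0, 0, 0, 0, -1], [-0.04, 0.04, 0, 0, 0, 0, -1], [-0.03, 0.045, 0, 0, 0, 0, -1], [0, 0.035, 0, 0, 0, 0, -1], [0, 0, 0, 0, 0, 0, -1]]}}

```text
clock: 11.5
position: [0.4349, -0.0333, 0.3799]
ee_rot: [0.999, 0.046, 0.001, 0.001]
ft_force: [0.2, 0.7, 0.4]
grip_width: -0.003
```

Run:
```python
from h import *
o=st(); snap('scene','5');snap('top','5')
a=cv2.imread('pics/top_5.png')[60:240,130:274]; b=cv2.imread('pics/scene_5.png')[165:265,230:350]
cv2.imwrite('pics/z5.png',np.hstack([cv2.resize(a,(400,500)),cv2.resize(b,(400,500),interpolation=cv2.INTER_CUBIC)]))
for n in('top','scene'):
    f=np.load('pics/%s_5.npz'%n); im,d=f['im'],f['d']; P=cloud(n,d)
    hsv=cv2.cvtColor(im,cv2.COLOR_RGB2HSV)
    box=(slice(70,240),slice(160,300)) if n=='top' else (slice(170,340),slice(210,345))
    m0=np.zeros(d.shape,bool); m0[box]=True
    for nm,lo,hi in(('orange',(5,150,120),(16,255,255)),('blue',(100,120,40),(125,255,255))):
        m=((cv2.inRange(hsv,lo,hi)>0)&m0&(d>0)); 
        if m.any():
            v,u=np.nonzero(m); q=P[m]; print(n,nm,m.sum(),u.mean(),v.mean(),np.median(q,0).round(3),ray(n,u.mean(),v.mean(),.1).round(4))
```

```text
t 11.5 p [ 0.4349 -0.0333  0.3799] yaw 5.3 z [ 0.001 -0.001 -1.   ] F [0.22 0.7  0.44] q [ 0.15 -0.12 -0.16  1.65 -0.02  1.61 -1.49] g -0.0
top orange 30 191.83333333333334 142.4 [0.67  0.114 0.104] [0.6695 0.1146 0.1   ]
scene orange 36 315.02777777777777 238.91666666666666 [0.669 0.117 0.105] [0.6674 0.1173 0.1   ]
scene blue 219 264.52054794520546 182.0456621004566 [ 0.477 -0.032  0.096] [ 0.4807 -0.0244  0.1   ]
```

View pics/z5.png

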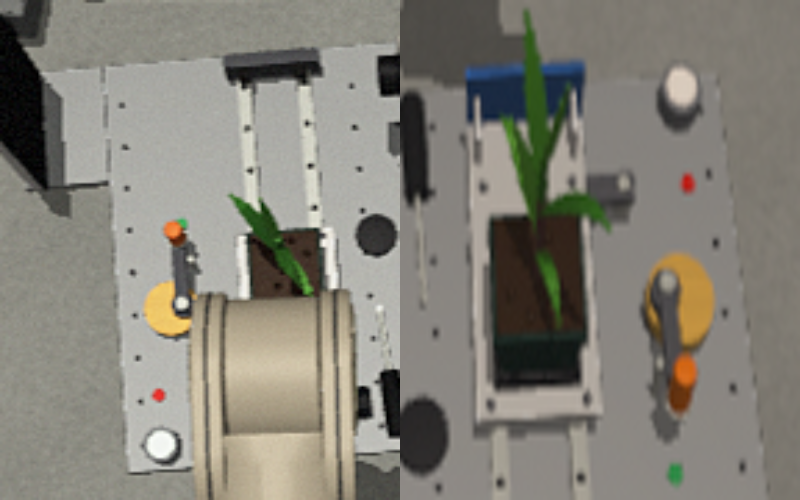

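The lever points straight forward over the green dot and rests on the pin: measured grip (0.668, 0.116), about 1° station angle, with a grip-to-pivot radius of 73 mm. The brass disc's bulk is on the left, away from the roller path. Before lowering behind the blue plate I check the leaf extents and the height of the rear stop bar.

Run:
```python
from h import *
y=np.radians(3.8);Q=np.array([[np.cos(y),-np.sin(y)],[np.sin(y),np.cos(y)]]);O=np.array([.604,-.0097])
for n in('top','scene'):
    f=np.load('pics/%s_0.npz'%n); im,d=f['im'],f['d']; P=cloud(n,d)
    S=np.dstack([(P[...,:2]-O)@Q,P[...,2]])
    hsv=cv2.cvtColor(im,cv2.COLOR_RGB2HSV)
    m=(cv2.inRange(hsv,(35,80,40),(75,255,255))>0)&(d>0)&(abs(S[...,0])<.2)&(abs(S[...,1])<.11)&(S[...,2]>.13)
    q=S[m]; print(n,m.sum(),q.min(0).round(3),q.max(0).round(3))
    for lo in(.13,.2,.25,.3):
        k=q[(q[:,2]>lo)&(q[:,2]<lo+.07)]
        if len(k): print(lo,k.min(0).round(3),k.max(0).round(3))
    r=S[(d>0)&(S[...,0]>-.2)&(S[...,0]<-.145)&(abs(S[...,1])<.05)]; print('rear',r.min(0).round(3),r.max(0).round(3))
    b=S[(d>0)&(cv2.inRange(hsv,(100,120,40),(125,255,255))>0)&(abs(S[...,0])<.18)&(abs(S[...,1])<.08)]; print('blue',np.percentile(b,[2,50,98],axis=0).round(3))
rows(np.array([.4349,-.0333,.38]),5.3,[.428,-.024,.08],3.8,8)
```

```text
top 241 [-0.037 -0.031  0.172] [0.065 0.041 0.341]
0.13 [ 0.003 -0.014  0.172] [ 0.039 -0.001  0.2  ]
0.2 [-0.037 -0.031  0.201] [0.065 0.041 0.27 ]
0.25 [-0.03  -0.014  0.251] [0.065 0.041 0.317]
0.3 [-0.03  -0.014  0.3  ] [0.039 0.01  0.341]
rear [-0.2  -0.05 -0.01] [-0.145  0.049  0.044]
blue [[-0.136 -0.053  0.084]
 [-0.133 -0.005  0.107]
 [-0.129  0.048  0.115]]
scene 387 [-0.031 -0.024  0.13 ] [0.065 0.045 0.335]
0.13 [-0.002 -0.01   0.13 ] [0.065 0.015 0.2  ]
0.2 [-0.031 -0.024  0.201] [0.064 0.045 0.269]
0.25 [-0.03  -0.011  0.251] [0.064 0.045 0.318]
0.3 [-0.03  -0.011  0.3  ] [0.038 0.013 0.335]Traceback (most recent call last):
  File "<stdin>", line 12, in <module>
    return umr_minimum(a, axis, None, out, keepdims, initial, where)
ValueError: zero-size array to reduction operation minimum which has no identity
```

The leaves reach back only to about 100 mm in front of the plate's rear face, and the rear bar tops out at 44 mm, so the way down is free.

>>> {"method": "move_arm", "body": {"deltas": [[-0.004, -0.009, 0.02, 0, 0, 1.5, -1], [0, 0, 0.04, 0, 0, 0, -1], [0, 0, 0.04, 0, 0, 0, -1], [0, 0, 0.04, 0, 0, 0, -1], [0, 0, 0.04, 0, 0, 0, -1], [0, 0, 0.04, 0, 0, 0, -1], [0, 0, 0.04, 0, 0, 0, -1], [0, 0, 0.04, 0, 0, 0, -1], [0, 0, 0, 0, 0, 0, -1]]}}

```text
clock: 12.72
position: [0.4283, -0.0207, 0.0773]
ee_rot: [0.999, 0.037, -0.003, -0.0]
ft_force: [0.5, -1.1, 0.3]
grip_width: -0.002
```

Run:
```python
from h import *
o=st(); snap('scene','6')
b=cv2.imread('pics/scene_6.png')[140:265,210:350]
cv2.imwrite('pics/z6.png',cv2.resize(b,(672,600),interpolation=cv2.INTER_CUBIC))
```

```text
t 12.725 p [ 0.4283 -0.0207  0.0773] yaw 4.23 z [-0.005  0.    -1.   ] F [ 0.49 -1.09  0.27] q [ 0.13  0.08 -0.19  2.12  0.02  0.96 -1.57] g -0.0
```

View pics/z6.png

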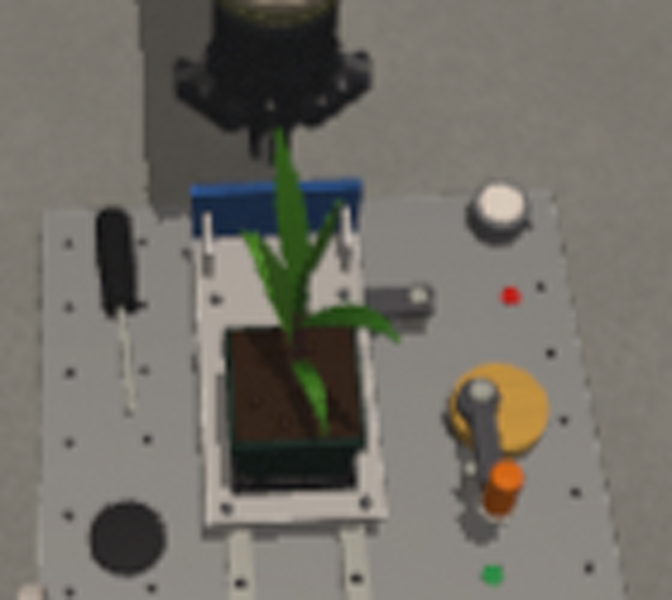

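The fingers hang centred behind the blue plate, at (265,150) in the crop with the plate at (275,205). I approach to contact.

>>> {"method": "move_arm", "body": {"deltas": [[0.006, 0, 0, 0, 0, 0, -1], [0.006, 0, 0, 0, 0, 0, -1], [0.004, 0, 0, 0, 0, 0, -1], [0.002, 0, 0, 0, 0, 0, -1], [0.002, 0, 0, 0, 0, 0, -1], [0.002, 0, 0, 0, 0, 0, -1]]}}

```text
clock: 13.52
position: [0.4522, -0.0202, 0.0793]
ee_rot: [0.999, 0.036, -0.0, 0.0]
ft_force: [0.1, -0.1, -0.5]
grip_width: 0.001
```

>>> {"method": "move_arm", "body": {"deltas": [[0.002, 0, 0, 0, 0, 0, -1], [0.002, 0, 0, 0, 0, 0, -1], [0.002, 0, 0, 0, 0, 0, -1]]}}

```text
clock: 13.9
position: [0.4582, -0.0198, 0.0793]
ee_rot: [0.999, 0.036, 0.0, 0.0]
ft_force: [0.0, -0.5, -0.4]
grip_width: -0.004
```

>>> {"method": "move_arm", "body": {"deltas": [[0.002, 0, 0, 0, 0, 0, -1], [0.002, 0, 0, 0, 0, 0, -1], [0.003, 0, 0, 0, 0, 0, -1], [0.003, 0, 0, 0, 0, 0, -1]]}}

```text
clock: 14.4
position: [0.4681, -0.0191, 0.0792]
ee_rot: [0.999, 0.036, -0.0, 0.0]
ft_force: [-2.7, -0.5, 1.2]
grip_width: -0.003
```

Contact at about 2.7 N, and the carriage is starting to move. I push gently on and watch the force as the roller passes the cam.

>>> {"method": "move_arm", "body": {"deltas": [[0.004, 0, 0, 0, 0, 0, -1], [0.004, 0, 0, 0, 0, 0, -1], [0.004, 0, 0, 0, 0, 0, -1], [0.004, 0, 0, 0, 0, 0, -1], [0.004, 0, 0, 0, 0, 0, -1]]}}

```text
clock: 15.02
position: [0.4882, -0.0177, 0.0792]
ee_rot: [0.999, 0.036, -0.0, 0.0]
ft_force: [-3.2, -2.1, -0.1]
grip_width: -0.003
```

>>> {"method": "move_arm", "body": {"deltas": [[0.004, 0, 0, 0, 0, 0, -1], [0.004, 0, 0, 0, 0, 0, -1], [0.004, 0, 0, 0, 0, 0, -1], [0.004, 0, 0, 0, 0, 0, -1], [0.004, 0, 0, 0, 0, 0, -1]]}}

```text
clock: 15.65
position: [0.5083, -0.0162, 0.0793]
ee_rot: [0.999, 0.036, 0.0, 0.0]
ft_force: [-2.1, -2.3, -1.2]
grip_width: 0.0
```

Run:
```python
from h import *
o=st(); snap('scene','7')
b=cv2.imread('pics/scene_7.png')[140:265,210:350]
cv2.imwrite('pics/z7.png',cv2.resize(b,(672,600),interpolation=cv2.INTER_CUBIC))
```

```text
t 15.65 p [ 0.5083 -0.0162  0.0793] yaw 4.11 z [ 0. -0. -1.] F [-2.11 -2.27 -1.21] q [ 0.11  0.23 -0.19  1.93  0.05  0.98 -1.6 ] g 0.0
```

View pics/z7.png

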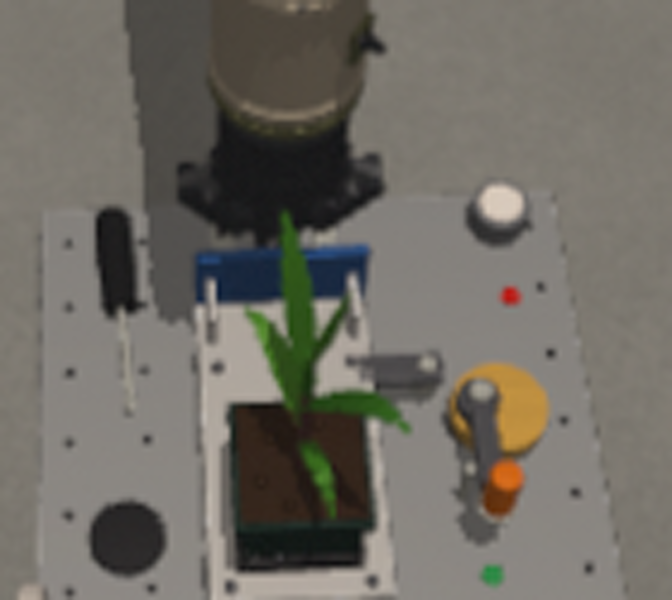

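The carriage is moving cleanly, with the roller at (430,365) approaching the cam and the lever unmoved. I continue.

>>> {"method": "move_arm", "body": {"deltas": [[0.004, 0, 0, 0, 0, 0, -1], [0.004, 0, 0, 0, 0, 0, -1], [0.004, 0, 0, 0, 0, 0, -1], [0.004, 0, 0, 0, 0, 0, -1], [0.004, 0, 0, 0, 0, 0, -1]]}}

```text
clock: 16.32
position: [0.5283, -0.0146, 0.0794]
ee_rot: [0.999, 0.036, 0.0, -0.0]
ft_force: [-2.9, -0.4, 2.3]
grip_width: 0.001
```

>>> {"method": "move_arm", "body": {"deltas": [[0.004, 0, 0, 0, 0, 0, -1], [0.004, 0, 0, 0, 0, 0, -1], [0.004, 0, 0, 0, 0, 0, -1], [0.004, 0, 0, 0, 0, 0, -1], [0.004, 0, 0, 0, 0, 0, -1]]}}

```text
clock: 16.95
position: [0.5482, -0.0133, 0.0793]
ee_rot: [0.999, 0.036, 0.0, 0.0]
ft_force: [-3.3, 0.3, 2.0]
grip_width: 0.0
```

>>> {"method": "move_arm", "body": {"deltas": [[0.004, 0, 0, 0, 0, 0, -1], [0.004, 0, 0, 0, 0, 0, -1], [0.004, 0, 0, 0, 0, 0, -1], [0.004, 0, 0, 0, 0, 0, -1], [0.004, 0, 0, 0, 0, 0, -1]]}}

```text
clock: 17.58
position: [0.5681, -0.0119, 0.0793]
ee_rot: [0.999, 0.036, 0.0, 0.0]
ft_force: [-2.4, -0.7, 1.1]
grip_width: -0.001
```

>>> {"method": "move_arm", "body": {"deltas": [[0.004, 0, 0, 0, 0, 0, -1], [0.004, 0, 0, 0, 0, 0, -1], [0.004, 0, 0, 0, 0, 0, -1], [0.004, 0, 0, 0, 0, 0, -1], [0.004, 0, 0, 0, 0, 0, -1]]}}

```text
clock: 18.2
position: [0.588, -0.0105, 0.0793]
ee_rot: [0.999, 0.036, -0.0, 0.0]
ft_force: [-3.1, -2.1, 1.0]
grip_width: -0.002
```

Run:
```python
from h import *
o=st(); snap('scene','8')
b=cv2.imread('pics/scene_8.png')[165:345,200:350]
cv2.imwrite('pics/z8.png',cv2.resize(b,(500,600),interpolation=cv2.INTER_CUBIC))
```

```text
t 18.2 p [ 0.588  -0.0105  0.0793] yaw 4.11 z [-0. -0. -1.] F [-3.13 -2.1   1.04] q [ 0.08  0.39 -0.17  1.72  0.08  1.04 -1.62] g -0.0
```

View pics/z8.png

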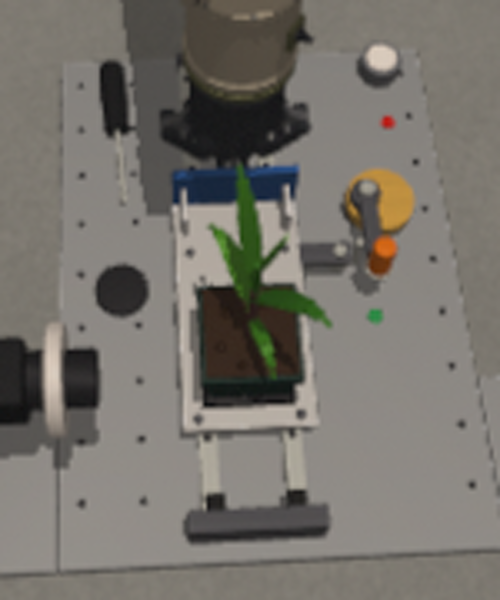

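The roller is past the cam and the lever is still at its stop. About 50 mm remain. I go on, then creep to the bumpers.

>>> {"method": "move_arm", "body": {"deltas": [[0.004, 0, 0, 0, 0, 0, -1], [0.004, 0, 0, 0, 0, 0, -1], [0.004, 0, 0, 0, 0, 0, -1], [0.004, 0, 0, 0, 0, 0, -1], [0.004, 0, 0, 0, 0, 0, -1], [0.004, 0, 0, 0, 0, 0, -1], [0.004, 0, 0, 0, 0, 0, -1], [0.004, 0, 0, 0, 0, 0, -1], [0.003, 0, 0, 0, 0, 0, -1], [0.002, 0, 0, 0, 0, 0, -1]]}}

```text
clock: 19.5
position: [0.6249, -0.0078, 0.0793]
ee_rot: [0.999, 0.036, 0.0, 0.0]
ft_force: [-2.8, -0.4, -0.3]
grip_width: 0.002
```

>>> {"method": "move_arm", "body": {"deltas": [[0.002, 0, 0, 0, 0, 0, -1], [0.002, 0, 0, 0, 0, 0, -1], [0.002, 0, 0, 0, 0, 0, -1]]}}

```text
clock: 19.88
position: [0.6307, -0.0074, 0.0793]
ee_rot: [0.999, 0.036, -0.0, 0.0]
ft_force: [-2.9, -0.9, -0.1]
grip_width: 0.005
```

>>> {"method": "move_arm", "body": {"deltas": [[0.002, 0, 0, 0, 0, 0, -1], [0.002, 0, 0, 0, 0, 0, -1]]}}

```text
clock: 20.12
position: [0.6348, -0.0071, 0.0793]
ee_rot: [0.999, 0.036, 0.0, 0.0]
ft_force: [-2.6, -1.2, 0.5]
grip_width: 0.001
```

>>> {"method": "move_arm", "body": {"deltas": [[0.002, 0, 0, 0, 0, 0, -1], [0, 0, 0, 0, 0, 0, -1]]}}

```text
clock: 20.38
position: [0.637, -0.0068, 0.0794]
ee_rot: [0.999, 0.036, 0.0, -0.0]
ft_force: [-1.3, -0.4, -1.6]
grip_width: -0.001
```

>>> {"method": "move_arm", "body": {"deltas": [[0.002, 0, 0, 0, 0, 0, -1], [0.001, 0, 0, 0, 0, 0, -1]]}}

```text
clock: 20.62
position: [0.638, -0.0067, 0.0794]
ee_rot: [0.999, 0.036, -0.002, 0.0]
ft_force: [-15.3, -1.3, 9.2]
grip_width: -0.002
```

>>> {"method": "move_arm", "body": {"deltas": [[0.001, 0, 0, 0, 0, 0, -1], [0.001, 0, 0, 0, 0, 0, -1]]}}

```text
clock: 20.88
position: [0.638, -0.0067, 0.0793]
ee_rot: [0.999, 0.036, -0.004, 0.0]
ft_force: [-27.5, -1.9, 18.1]
grip_width: 0.005
```

>>> {"method": "move_arm", "body": {"deltas": [[0.001, 0, 0, 0, 0, 0, -1], [0.001, 0, 0, 0, 0, 0, -1]]}}

```text
clock: 21.12
position: [0.638, -0.0068, 0.0793]
ee_rot: [0.999, 0.036, -0.006, 0.0]
ft_force: [-39.8, -2.4, 27.0]
grip_width: -0.003
```

It is stopped hard at x 0.638, where home was expected. I overshot the push on the bumper a little (about 40 N), so I back off now, withdraw and rise.

>>> {"method": "move_arm", "body": {"deltas": [[-0.007, 0, 0, 0, 0, 0, -1], [-0.02, 0, 0, 0, 0, 0, -1], [-0.04, 0, 0, 0, 0, 0, -1], [-0.04, 0, -0.02, 0, 0, 0, -1], [-0.04, 0, -0.04, 0, 0, 0, -1], [-0.04, 0, -0.045, 0, 0, 0, -1], [-0.01, 0, -0.045, 0, 0, 0, -1], [0, 0, -0.045, 0, 0, 0, -1], [0, 0, -0.045, 0, 0, 0, -1], [0, 0, -0.045, 0, 0, 0, -1]]}}

```text
clock: 22.38
position: [0.4474, -0.0202, 0.3665]
ee_rot: [0.999, 0.036, 0.001, 0.0]
ft_force: [1.8, 0.6, -0.0]
grip_width: 0.0
```

>>> {"method": "move_arm", "body": {"deltas": [[0, 0.05, 0, 0, 0, 0, -1], [0, 0.05, 0, 0, 0, 0, -1], [0, 0.05, 0, 0, 0, 0, -1], [0, 0.05, 0, 0, 0, 0, -1], [0, 0, 0, 0, 0, 0, -1]]}}

```text
clock: 23.0
position: [0.4611, -0.2238, 0.3642]
ee_rot: [0.999, 0.033, 0.0, 0.001]
ft_force: [0.8, 1.0, 0.0]
grip_width: -0.001
```

Run:
```python
from h import *
o=st(); snap('scene','9');snap('top','9')
a=cv2.imread('pics/top_9.png')[60:240,130:300]; b=cv2.imread('pics/scene_9.png')[165:345,200:350]
cv2.imwrite('pics/z9.png',np.hstack([cv2.resize(a,(400,424),interpolation=cv2.INTER_CUBIC),cv2.resize(b,(353,424),interpolation=cv2.INTER_CUBIC)]))
y=np.radians(3.8);Q=np.array([[np.cos(y),-np.sin(y)],[np.sin(y),np.cos(y)]]);O=np.array([.604,-.0097])
for k in '09':
  for n in('top','scene'):
    f=np.load('pics/%s_%s.npz'%(n,k)); im,d=f['im'],f['d']; P=cloud(n,d)
    S=np.dstack([(P[...,:2]-O)@Q,P[...,2]]); hsv=cv2.cvtColor(im,cv2.COLOR_RGB2HSV)
    for nm,lo,hi in(('orange',(5,150,120),(16,255,255)),('blue',(100,120,40),(125,255,255))):
        m=(cv2.inRange(hsv,lo,hi)>0)&(d>0)&(abs(S[...,0])<.2)&(S[...,1]>-.08)&(S[...,1]<.22)&(S[...,2]>.09)&(S[...,2]<.12)
        if m.any(): print(k,n,nm,m.sum(),np.median(S[m],0).round(4))
```

```text
t 23.0 p [ 0.4611 -0.2238  0.3642] yaw 3.79 z [ 0.001 -0.001 -1.   ] F [0.76 1.04 0.03] q [ 0.32  0.04  0.04  1.53 -0.    1.57 -1.14] g -0.0
0 top orange 30 [-0.05    0.1763  0.1044]
0 top blue 95 [-0.1324 -0.0028  0.1073]
0 scene orange 26 [-0.0478  0.1788  0.1058]
0 scene blue 134 [-0.1278 -0.0109  0.104 ]
9 top orange 27 [0.0731 0.1188 0.1032]
9 top blue 101 [ 0.0469 -0.0011  0.1067]
9 scene orange 35 [0.0738 0.1216 0.1055]
9 scene blue 174 [ 0.0517 -0.0019  0.106 ]
```

View pics/z9.png

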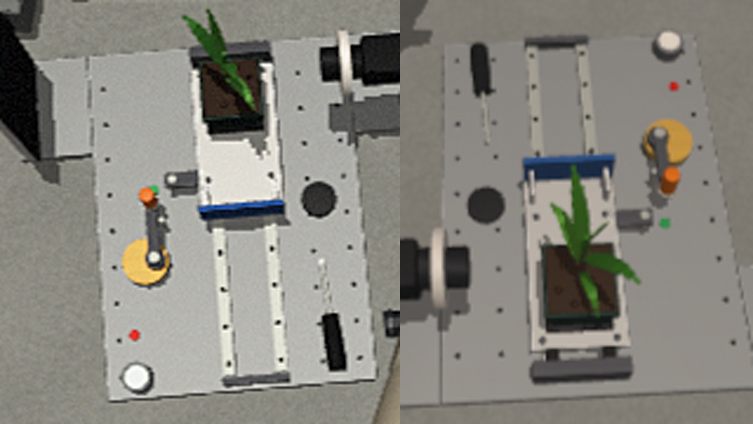

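The last pictures show the deck against the bumpers (right crop, about (580,360)), the pot seated upright in the nest, the lever over the green dot, and the puck, cap and driver where they were. Measured travel is 179–180 mm.

```bash
python3 -c "
from workcell import manip
print(manip.hand_in())"
```

```text
the job is handed in; nothing more can be done
None
```

The job is done as asked and handed in at 23 s of the 61 s allowed. I swung the lever clockwise with the shut fingers until it stopped on its pin. I then pushed the carriage forward by the blue plate until it stood against the bumpers, backed the arm clear and handed in.

**Final checks:**
- **Lever:** the orange grip lies 73–74 mm straight ahead of the pivot, within about 1° of parallel to the rails. It did not move during the push.
- **Carriage:** both cameras measure about 179.5 mm of travel against the nominal 180. The push force stayed around 3 N, including past the cam, until the bumpers stopped it.
- **Pot and surroundings:** the pot still stands in its nest. The puck, lens cap and screwdriver look unmoved in the pictures. I did not check the seedlings, bottle and jar again at the end, but the arm passed well clear of them.

**What disagreed or went less well:**
- **Camera offset:** the two cameras differed by up to 5 mm sideways at first, more than the stated 2 mm, so I used the average.
- **Bumper force:** in the last creep I pressed the fingertips on the plate longer than needed. The force against the bumpers rose to about 40 N along x (48 N in total at the wrist) before I backed off. That is well under the 120 N wrist limit, and as far as I can tell only the fingertips touched the plate, not the gripper's body.

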